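# Refit the throttle knob on the train controller and hold it pressed

## Task

The red speed knob has come off the train controller: pick it up, turn it so that its bore matches the bare brass D-shaft, and push it fully onto the shaft. Then keep pressing it down, as one does to wake the controller, so that the spring-loaded shaft underneath stays pushed right in, and finish while you are still holding the knob pressed like that. Leave the toys standing about the table where they are.

Things in the scene. Friction and masses are not known exactly. Their poses are not given: they have to be found in the camera images.
- knob: Loose red knob standing bore down on the table, 50 to 85 g. Round skirt 52 mm wide, 20 mm high; on it a straight grip bar along x through the axis, 46 long, 14 wide, 24 mm high (its top 44 mm up). White pointer line at the bar's +x end. Bore: D-shaped, 18 mm round, 16 mm deep, its flat 5 mm from the axis on the pointer (+x) side. Origin: underside centre on the bore axis; z up. Place and yaw vary.
- knob_pointer (a point): Pointer end of the knob's grip bar: top edge of its +x end, 23 mm from the knob's axis, 44 mm above its underside. The white line runs from the axis to here along the bar's top, 5 mm wide, and on down the bar's end.
- shaft_tip (a point): Top centre of the bare brass D-shaft upright in the controller: 16 mm round, end bevelled 1.5 mm, one flat 4 mm off the axis facing +x; z up. Stands 24 mm out of the controller, tip 79 mm above the table unpressed. Knob fully on: bore floor on this tip (knob origin 16 mm below it), pointer over the flat; play 1 mm, 0.15 rad. The shaft also turns, stiffly (0.05 N m); its start angle varies.
- speed_shaft (a joint): How far the D-shaft is pushed straight down, m: 0 up, 0.005 at the lower stop. It springs back up: 4 N starts it moving, 10 N takes it to the stop. At the stop a fully fitted knob's underside is still 3 mm clear of the controller's top face.
- controller: Train controller, a charcoal box 150 (x) x 240 (y) x 55 mm high, fixed at a varying place and yaw. Origin: centre of its underside. The bare brass shaft is at x -5, y +55 mm; a blue knob of the same kind, top 102 mm above the table, stays fixed at x -5, y -55 mm; a 22 mm tall steel toggle stands on the top face at x -52, y 0.
- monorail_car: Purple monorail car, 150 x 46 mm, 64 mm high, loose. Origin: centre of its underside. Bystander.
- glass_dome: Clear glass dome over a tiny tree and house, on a dark wooden foot 104 mm across, 111 mm high, loose. Origin: centre of its underside. Bystander.
- signal_lamp: Stainless steel signal lamp with red and green lenses, foot 60 mm across, 168 mm high, loose. Origin: centre of its underside. Bystander.
- fuel_depot: Wooden fuel depot, 100 x 150 mm, about 81 mm high, loose. Origin: centre of its underside. Bystander.
- wooden_tree: Green wooden tree, 64 mm across, 110 mm high, loose. Origin: centre of its underside. Bystander.
- tank_wagon: Wooden wagon with an orange tank, 100 x 44 mm, 58 mm high, loose. Origin: centre of its underside. Bystander.
Mind the look-alikes: they are no part of the job. There is more than one size of the knob; the job needs the middle-sized.

How it is judged:
By the outcome, as a careful person would: the job done as asked, in the order asked, and still so for the second after the job is handed in, while the arm keeps its last pose, push and grip.
It also fails if it takes over 45 s, if anything falls off the work surface, if the arm or the gripper's body presses on something with over 40 N, if the wrist force passes 120 N, or if a joint passes its speed limit or range.

## Robot

A 6-joint arm with a two-finger parallel gripper is mounted at the origin on the work surface. World frame = base frame: x ahead of the robot, y to its left, z up, the work surface at z = 0. Lengths are in m, angles in rad, forces in N, time in s.
With the tool pointing down it reaches from about 0.275 to 0.725 m from the base axis. Payload 15.9 kg.
Tool frame: the origin (TCP) lies on the centre line of the jaws, within the pads' length; the fingertips stand ahead of it and the grasp point (between the pads) lies 11 mm behind it (arm.tcp_to_tips is the z of the fingertips in the tool frame, in m); z points along the fingers, y is the line along which they close (so a half turn about z gives the same grasp; the last joint's range is limited). The gripper opens to 85 mm and grips with 20 to 120 N. Pads are 22 mm wide; open, the fingers measure 114 mm over their backs; the gripper's body (76 mm by 85 mm) begins 54 mm behind the grasp point. The pads swing forward as they close: fully open they stand 13 mm farther back than shut.
Start: joints at [1.272, 0.213, -0.034, 1.323, 0, 1.571], TCP at [0.147, 0.478, 0.239] pointing down, gripper open.
Joint ranges: [-2.98, 2.98], [-0.74, 1.72], [-1.14, 1.35], [-2.1, 2.04], [-1.57, 1.44], [-3.14, 3.14]. Speed limits (rad/s): [1.89, 1.89, 2.39, 2.57, 3.14, 3.14].

## Interface

Orientations are given as a rotation vector (axis times angle).
In Python, from workcell import arm gives the robot as it stands.
- The arm moves only by the tool play_rows, never from a script. Its argument "plan" is a list that holds one entry, the list of rows, each a list of 7 numbers: the turn, a rotation vector about the tool's x, y, z in degrees, then the shift along the tool's x, y, z in cm, then the closure, from -1 (fully open) to 1 (shut). In form: [[[ax, ay, az, dx, dy, dz, jaw], ...]]. A call has 1 to 8 rows; each row shifts and turns the commanded pose from where the row before left it, along the tool's axes as they then stand; what a row does not reach is not made up. A row lasts 1/12 s, in which the tool goes at most 41.7 mm and 7.16 degrees, less where a joint would pass 70% of its speed; a pose out of reach is approached as far as the arm can. A call with a gripper value outside its range is refused whole. The fingers move at their own pace and stop on an object; "grip_force" is the grip in N (left out, the last holds). Time passes only in rows, so rows that do not move let the fingers close. It gives the time, the measured TCP pose, the force, the opening and the grip force at its end, in the units of the state.
- arm.sense(): the state, without advancing time (a new reading comes with each control period).
- arm.snapshot(name): name is "scene" or "side" or "wrist"; returns (picture, depth): 400x640x3 uint8, blue, green, red; 400x640 float32, m along the optical axis (not along the pixel's ray), 0 where there is no reading.
- arm.camera_params(name): a dict with "fx", "fy", "cx", "cy" (pixels), "rvec" (rotation vector, rad) and "tvec" (3), from world to camera coordinates, as OpenCV has them; the wrist camera has in their place "tool_from_camera" (4x4, takes a point from camera to tool coordinates, whose origin is the TCP and whose axes are the flange's). Camera axes: x right, y down, z forward; pixel columns grow to the right and rows downward; lengths in m; the calibration is good to about 2 mm. The wrist camera is an equidistant fisheye: a pixel r from the principal point sees the ray r / f radians off the axis. A picture is of the moment at which its call begins: read the wrist's pose just before it. camera_params takes no time and is no camera call.
- arm.job_done(): hands the job in; it is judged then, once.
The state is a dict: "t": time; "joint_positions": joint angles; "joint_velocities": joint speeds; "joint_torque": joint torques, N m; "position": TCP position; "tcp_rot": TCP orientation; "contact_force": force on the tool from outside, world axes, zero at the start; "torque": the same for the moment, N m; "gripper_width": opening from 0.0 (shut) to 1.0 (fully open); "grip_force": force on a finger pad.
Only numpy, scipy, OpenCV 4.12 (cv2) and the standard library are available. Lean on these libraries where they do the work, as an engineer would, in place of code of your own. Each camera call takes 0.05 s, during which the arm holds its last target. There are 200 camera calls.

## Working session

There is one attempt and no reset: what is moved stays moved. The work goes in short steps, Python scripts to look and compute and a tool call to move; the robot and the scene stay as the last step left them, time stands still between calls to the robot, and variables do not carry over. Pictures are saved under pics/ and viewed, at most 10 in all, crops included, and the job is handed in when it is done.

Besides the shell and the picture viewer there is one more tool, called as name(argument=value, ...), one argument or row to a line, values as JSON. play_rows: Moves the arm, as the interface text tells. Its arguments: {"type":"object","properties":{"plan":{"type":"array","items":{"type":"array","items":{"type":"array","items":{"type":"number"}}}},"grip_force":{"type":"number"}},"required":["plan"]}

```bash
mkdir -p pics
cat > h.py <<'E'
import numpy as np, cv2
from workcell import arm
def cam(n):
    p=arm.camera_params(n);K=np.array([[p['fx'],0,p['cx']],[0,p['fy'],p['cy']],[0,0,1.]])
    R=cv2.Rodrigues(np.array(p['rvec'],float))[0];return K,R,np.array(p['tvec'],float).ravel()
def cloud(n,d):
    K,R,t=cam(n);v,u=np.mgrid[:d.shape[0],:d.shape[1]]
    c=np.stack([(u-K[0,2])/K[0,0]*d,(v-K[1,2])/K[1,1]*d,d],-1)
    return (c-t)@R
def plane(n,u,v,z):
    K,R,t=cam(n);r=R.T@np.linalg.solve(K,[u,v,1.]);o=-R.T@t
    return o+r*(z-o[2])/r[2]
E
python3 - <<'E'
from h import *
for n in ['scene','side']:
    b,d=arm.snapshot(n);cv2.imwrite(f'pics/{n}0.png',b);np.savez(f'{n}0.npz',b=b,d=d)
    K,R,t=cam(n);print(n,K[0,0],-R.T@t,R[2])
b,d=arm.snapshot('wrist');cv2.imwrite('pics/wrist0.png',b);np.savez('wrist0.npz',b=b,d=d)
print(arm.camera_params('wrist'),arm.tcp_to_tips,arm.sense())
E
```

```text
scene 402.532882128722 [1.3195274  0.92791423 0.88716509] [-0.52044314 -0.64702073 -0.55722806]
side 371.24703414744914 [ 0.22466673 -0.61703622  0.83743302] [ 0.32942168  0.59651639 -0.73188083]
{'fx': 309.70691628693146, 'fy': 309.70691628693146, 'cx': 321.332055627668, 'cy': 195.16619641243727, 'tool_from_camera': array([[-7.50693493e-04, -9.57093054e-01, -2.89779784e-01,
         7.46447838e-02],
       [ 9.99999718e-01, -7.24777549e-04, -1.96748453e-04,
         4.19383875e-04],
       [-2.17193038e-05, -2.89779850e-01,  9.57093328e-01,
        -1.35482390e-01],
       [ 0.00000000e+00,  0.00000000e+00,  0.00000000e+00,
         1.00000000e+00]])} 0.008 {'t': 0.15, 'joint_positions': array([ 1.27198123e+00,  2.13224570e-01, -3.48752556e-02,  1.32350716e+00,
        1.05990319e-05,  1.57079623e+00]), 'joint_velocities': array([-0.00079774, -0.00053831,  0.00249369, -0.00037753, -0.00029919,
       -0.00022777]), 'joint_torque': array([-2.48118631e-04, -6.86401105e+01,  4.87251484e+01,  1.30099108e-02,
        5.70172108e-05,  8.79985844e-07]), 'position': array([0.14711818, 0.47760789, 0.23895487]), 'tcp_rot': array([-4.67613620e-01, -3.10646363e+00,  1.25666749e-03]), 'contact_force': array([ 0.38793857,  0.05909279, -0.6034091 ]), 'torque': array([ 0.00472893, -0.01067873, -0.04355274]), 'grip_force': 0.0, 'gripper_width': 0.9990523123080222}
```

View pics/scene0.png

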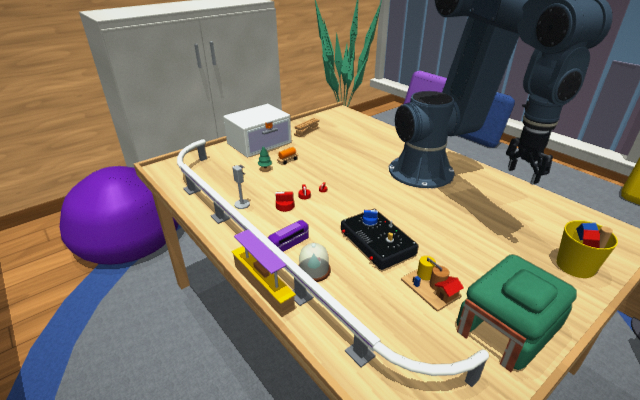

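View pics/side0.png

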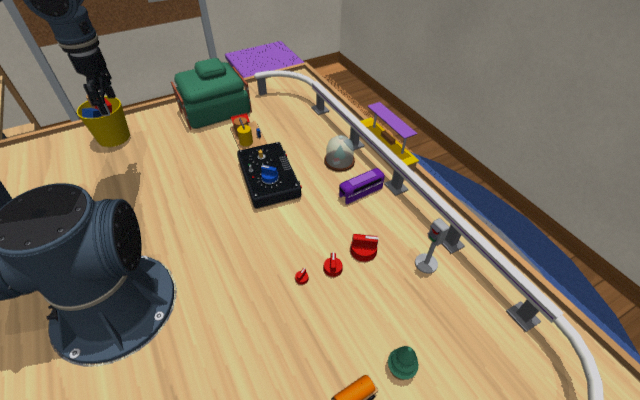

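The scene and side views each show three red knobs. The middle-sized one is at side (333,266) and scene (304,192). The controller is at side (268,172), with the brass shaft at about (261,155) and the blue knob at (269,175).

Run:
```python
from h import *
for n in ['scene','side']:
    f=np.load(n+'0.npz');b,d=f['b'],f['d'];P=cloud(n,d);hsv=cv2.cvtColor(b,cv2.COLOR_BGR2HSV)
    H,S,V=[hsv[...,i].astype(int) for i in range(3)]
    ok=(d>0)&(P[...,0]>.1)&(P[...,0]<.85)&(abs(P[...,1])<.6)&(P[...,2]>.004)&(P[...,2]<.2)
    red=ok&((H<6)|(H>174))&(S>150)&(V>80)
    _,L,st,c=cv2.connectedComponentsWithStats(red.astype(np.uint8))
    for i in range(1,len(st)):
        if st[i,4]>25:
            Q=P[L==i];print(n,'red',st[i],c[i].round(),'min',np.percentile(Q,2,0).round(3),'max',np.percentile(Q,98,0).round(3))
    box=ok&(V<90)&(S<110)&(abs(P[...,2]-.055)<.006)
    box=ok&(abs(P[...,2]-.055)<.004)&(V<100)
    _,L,st,c=cv2.connectedComponentsWithStats(box.astype(np.uint8))
    i=1+np.argmax(st[1:,4]);Q=P[L==i][:,:2].astype(np.float32);print(n,'box',st[i],cv2.minAreaRect(Q),Q.mean(0))
    bl=ok&(H>100)&(H<125)&(S>150)&(P[...,2]>.06)
    print('blue',np.median(P[bl],0),P[bl].max(0),P[bl].min(0))
    m=(cv2.dilate((L==i).astype(np.uint8),np.ones((9,9)))>0)&ok&(H>12)&(H<35)&(S>60)&(P[...,2]>.06)
    print('brass',m.sum(),P[m].mean(0),P[m].max(0),P[m].min(0),np.argwhere(m).mean(0)[::-1])
b,d=np.load('side0.npz').values()
a=cv2.resize(b[220:300,270:390],None,fx=5,fy=5,interpolation=3);c=cv2.resize(b[135:215,220:320],None,fx=5,fy=5,interpolation=3)
b2,_=np.load('scene0.npz').values()
e=cv2.resize(b2[200:275,330:430],None,fx=5,fy=5,interpolation=3)
w=cv2.resize(np.load('wrist0.npz')['b'],None,fx=.4,fy=.4)
o=np.zeros((600,800,3),np.uint8)
for im,(x,y) in ((a[:300,:400],(0,0)),):pass
o[:280,:400]=cv2.resize(a,(400,280));o[:280,400:]=cv2.resize(c,(400,280));o[290:590,:400]=cv2.resize(e,(400,300));o[290:546,410:666]=w[:, :256] if w.shape[1]>=256 and w.shape[0]==256 else 0
cv2.imwrite('pics/c1.png',o)
```

```text
scene red [319 183   8   9  45] [323. 188.] min [ 0.42  -0.163  0.007] max [ 0.45  -0.136  0.034]
scene red [299 185  11  14  92] [304. 193.] min [ 0.502 -0.185  0.005] max [ 0.543 -0.14   0.047]
scene red [276 192  18  19 297] [284. 201.] min [ 0.599 -0.168  0.008] max [ 0.655 -0.119  0.066]
scene red [435 277  28  20 303] [450. 286.] min [0.499 0.499 0.046] max [0.557 0.551 0.068]
scene box [ 342  212   75   49 1433] ((0.5107961297035217, 0.22925080358982086), (0.23625494539737701, 0.14521947503089905), 81.61468505859375) [0.5219815  0.24906746]
blue [0.50195216 0.18174818 0.08107795] [0.52025649 0.20139946 0.10598655] [0.47441061 0.15426411 0.06340073]
brass 44 [0.50141516 0.26270759 0.07103335] [0.54144295 0.30916204 0.08289916] [0.42799754 0.11275101 0.06024136] [387.47727273 232.27272727]
side red [231 113  18   9  65] [240. 117.] min [0.497 0.496 0.016] max [0.567 0.598 0.067]
side red [351 234  27  28 560] [363. 248.] min [ 0.586 -0.193  0.009] max [ 0.639 -0.142  0.065]
side red [324 253  18  24 287] [333. 266.] min [ 0.494 -0.192  0.007] max [ 0.539 -0.147  0.046]
side red [295 269  13  15 137] [301. 277.] min [ 0.417 -0.171  0.007] max [ 0.447 -0.139  0.032]
side box [ 238  142   62   58 1905] ((0.5049754977226257, 0.22276507318019867), (0.23804743587970734, 0.14642803370952606), 80.8388442993164) [0.5030098  0.21508451]
blue [0.48787202 0.16093175 0.08110773] [0.51459182 0.1863114  0.19733252] [ 0.10757278 -0.05651289  0.06453507]
brass 30 [0.5070042  0.27647625 0.07322938] [0.51295518 0.28663964 0.08263772] [0.50162379 0.27146606 0.06216265] [260.  153.5]
```

View pics/c1.png

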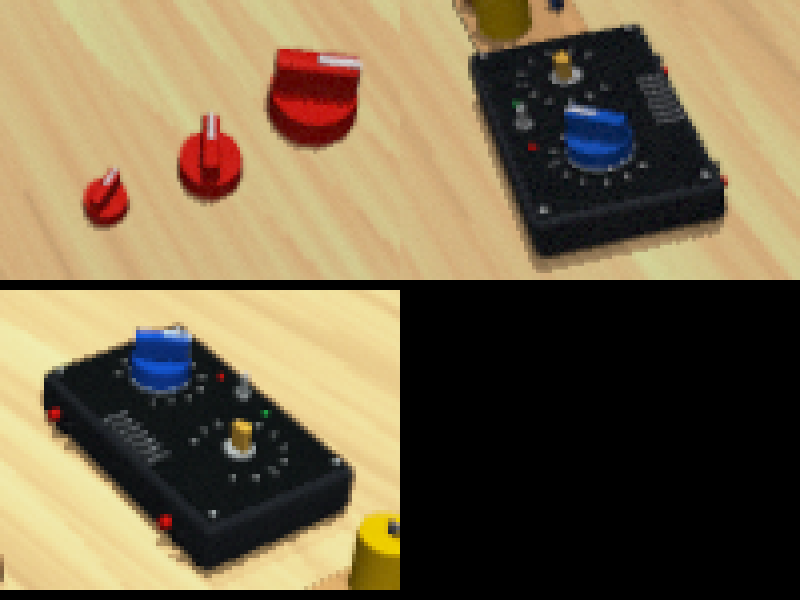

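The crops show the middle knob's pointer aimed away from the side camera. They also show the bare brass shaft at the box's far (+y) end. I'll move over the shaft first to look at it with the wrist camera.

play_rows(
  plan=[
    [[0,0,0,-3.35,-0.7,0.4,-1],[0,0,0,-3.35,-0.7,0.4,-1],[0,0,0,-3.35,-0.7,0.4,-1],[0,0,0,-3.35,-0.7,0.4,-1],[0,0,0,-3.35,-0.7,0.4,-1],[0,0,0,-3.35,-0.7,0.4,-1],[0,0,0,-3.35,-0.7,0.4,-1],[0,0,0,-3.35,-0.7,0.4,-1]],
  ],
)

```text
t: 0.82
position: [0.3881, 0.3442, 0.207]
tcp_rot: [-0.468, -3.106, 0.0]
contact_force: [0.1, 1.2, 0.0]
gripper_width: 1.002
grip_force: 0.0
```

play_rows(
  plan=[
    [[0,0,0,-3.35,-0.7,1,-1],[0,0,0,-3.35,-0.7,1,-1],[0,0,0,-3.35,-0.7,1,-1],[0,0,0,-3.35,-0.7,1,-1],[0,0,0,0,0,1,-1],[0,0,0,0,0,1,-1],[0,0,0,0,0,0,-1],[0,0,0,0,0,0,-1]],
  ],
)

```text
t: 1.48
position: [0.5055, 0.2796, 0.147]
tcp_rot: [-0.466, -3.106, 0.001]
contact_force: [-0.6, -0.2, 0.0]
gripper_width: 1.005
grip_force: 0.0
```

```bash
cat >> h.py <<'E'
def wrist(name):
    s=arm.sense();b,d=arm.snapshot('wrist');cv2.imwrite(f'pics/{name}.png',b)
    T=np.eye(4);T[:3,:3]=cv2.Rodrigues(s['tcp_rot'])[0];T[:3,3]=s['position']
    p=arm.camera_params('wrist');M=T@p['tool_from_camera'];np.savez(name+'.npz',b=b,d=d,M=M)
    return s,b,d,M
def ray(u,v):
    p=arm.camera_params('wrist');x=np.asarray(u)-p['cx'];y=np.asarray(v)-p['cy'];r=np.hypot(x,y)+1e-9;th=r/p['fx']
    return np.stack([np.sin(th)*x/r,np.sin(th)*y/r,np.cos(th)],-1)
def wplane(M,u,v,z):
    r=ray(u,v)@M[:3,:3].T;o=M[:3,3];return o+r*((z-o[2])/r[...,2])[...,None]
def wcloud(M,d):
    v,u=np.mgrid[:d.shape[0],:d.shape[1]];r=ray(u,v);c=r/r[...,2:]*d[...,None];return c@M[:3,:3].T+M[:3,3]
E
python3 - <<'E'
from h import *
s,b,d,M=wrist('w1');print(s['t'],s['position'],s['tcp_rot'],s['joint_positions'])
P=wcloud(M,d);hsv=cv2.cvtColor(b,cv2.COLOR_BGR2HSV);H,S,V=[hsv[...,i].astype(int) for i in range(3)]
m=(d>0)&(abs(P[...,2]-.079)<.004)&(np.hypot(P[...,0]-.51,P[...,1]-.278)<.03)
print(m.sum(),P[m].mean(0),P[m].min(0),P[m].max(0),np.argwhere(m).mean(0)[::-1])
E
```

```text
1.4833 [0.50549764 0.27956698 0.14697088] [-4.66030956e-01 -3.10563978e+00  1.06309801e-03] [ 5.05087603e-01  4.04764573e-01 -5.49837172e-03  1.16188269e+00
  1.81279212e-04  8.02983885e-01]
325 [0.50756124 0.28158526 0.07934247] [0.50151216 0.27340226 0.07500819] [0.51396472 0.28889494 0.08179496] [324.51076923 215.11692308]
```

View pics/w1.png

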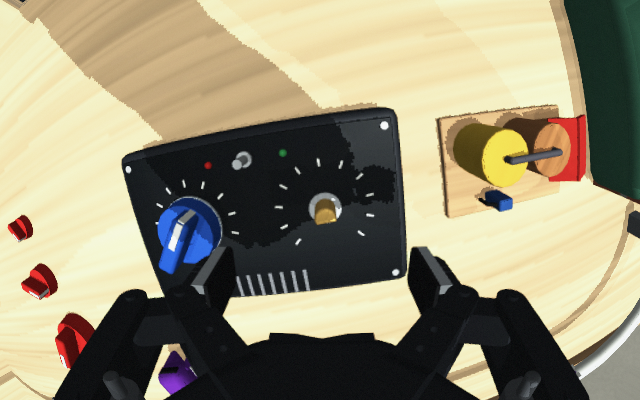

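The wrist view shows the shaft at (325,212), the blue knob at (190,230) and the toggle at (242,159). I need a close-up to see the flat.

Run:
```python
from h import *
f=np.load('w1.npz');b,d,M=f['b'],f['d'],f['M']
P=wcloud(M,d)
o=np.hstack([cv2.resize(b[180:240,295:355],(400,400),interpolation=0)])
z=np.clip((P[180:240,295:355,2]-.05)/.035,0,1);z=cv2.applyColorMap((z*255).astype(np.uint8),cv2.COLORMAP_JET)
cv2.imwrite('pics/c2.png',np.hstack([o,cv2.resize(z,(400,400),interpolation=0)]))
m=(abs(P[...,2]-.079)<.002)&(np.hypot(P[...,0]-.508,P[...,1]-.281)<.02)
Q=P[m][:,:2];c=Q.mean(0)
hull=cv2.convexHull((Q*1e3).astype(np.float32))
print(c,cv2.minEnclosingCircle((Q*1e3).astype(np.float32)))
for k in range(0,360,15):
    n=np.array([np.cos(np.radians(k)),np.sin(np.radians(k))]);q=Q@n;print(k,round((q.max()-c@n)*1e3,1),end=' | ')
```

```text
[0.50774379 0.28144539] ((508.8727722167969, 281.0023498535156), 7.964129447937012)
0 6.2 | 15 7.2 | 30 8.0 | 45 8.3 | 60 8.1 | 75 7.5 | 90 7.3 | 105 7.2 | 120 7.0 | 135 6.4 | 150 6.2 | 165 6.2 | 180 6.2 | 195 6.4 | 210 6.3 | 225 6.3 | 240 6.7 | 255 6.9 | 270 8.0 | 285 8.7 | 300 8.7 | 315 8.2 | 330 7.5 | 345 6.7 |
```

View pics/c2.png

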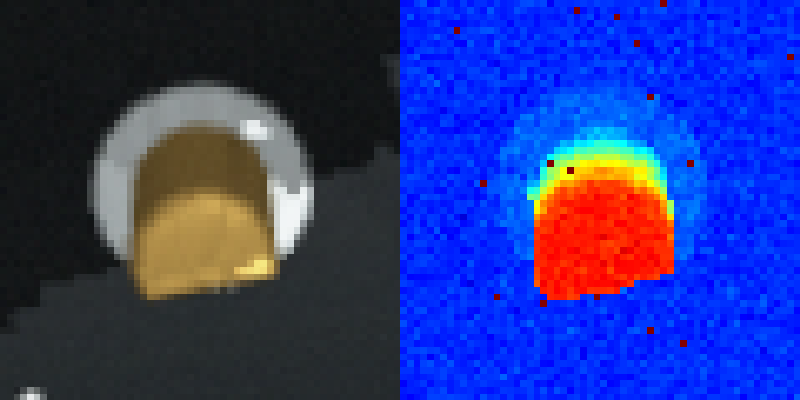

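The close-up shows the flat along the tip's lower edge, from about (316.8,224.5) to (336.7,220.5) in full-frame pixels. I'll compute its normal and the shaft axis.

Run:
```python
from h import *
f=np.load('w1.npz');b,d,M=f['b'],f['d'],f['M'];P=wcloud(M,d)
m=(P[...,2]>.0765)&(P[...,2]<.083)&(np.hypot(P[...,0]-.508,P[...,1]-.281)<.02)
# flat edge: bottom-most mask pixel per column
pts=[]
for u in range(318,335):
    v=np.where(m[:,u])[0]
    if len(v): pts.append((u,v.max()+.5))
pts=np.array(pts);k,c0=np.polyfit(pts[:,0],pts[:,1],1);r=pts[:,1]-np.polyval([k,c0],pts[:,0])
print('slope',k,r.std())
E=wplane(M,np.array([317.,336]),np.polyval([k,c0],np.array([317.,336])),.079)
t=(E[1]-E[0])[:2];t/=np.linalg.norm(t);n=np.array([-t[1],t[0]])
mid=E.mean(0)[:2];Q=P[m][:,:2]
if (Q.mean(0)-mid)@n>0:n=-n
print('normal deg',np.degrees(np.arctan2(n[1],n[0])),E)
V,U=np.nonzero(m);Z=wplane(M,U.astype(float),V.astype(float),.079)[:,:2]
a=Z@t;print('width',np.ptp(a),'depth from flat',mid@n-(Z@n).min())
c=t*(a.max()+a.min())/2+n*(mid@n-.004);print('axis',c)
g=cv2.cvtColor(b,cv2.COLOR_BGR2HSV);ring=((g[...,1]<50)&(g[...,2]>110)).astype(np.uint8);ring[:180]=0;ring[240:]=0;ring[:,:295]=0;ring[:,355:]=0
_,L,st,_=cv2.connectedComponentsWithStats(ring);i=1+np.argmax(st[1:,4]);print(st[i])
h=cv2.convexHull(np.argwhere(L==i)[:,::-1].astype(np.float32));
v,u=np.nonzero(L==i);print('ring z',np.median(P[L==i][:,2]));R=wplane(M,u.astype(float),v.astype(float),np.median(P[L==i][:,2]))[:,:2]
print(cv2.minEnclosingCircle((R*1e3).astype(np.float32)))
# box
bx=(abs(P[...,2]-.055)<.003)&(b.max(2)<80)
_,L,st,_=cv2.connectedComponentsWithStats(bx.astype(np.uint8));i=1+np.argmax(st[1:,4]);print(cv2.minAreaRect((P[L==i][:,:2]*1e3).astype(np.float32)))
```

```text
slope -0.24264705882353077 0.3608189454819168
normal deg -2.4571634117795758 [[0.51338987 0.2742483  0.079     ]
 [0.51398491 0.28811496 0.079     ]]
width 0.015297659003343511 depth from flat 0.012295453796031142
axis [0.50968946 0.28131573]
[309 193  33  26 335]
ring z 0.0576288941731922
((510.08758544921875, 281.51605224609375), 12.669560432434082)
((505.5677185058594, 226.802734375), (234.42587280273438, 144.6794891357422), 80.88339233398438)
```

The shaft axis is at about (0.510, 0.281). The collar and the box geometry agree with that. The flat faces about -2.5°. Next I go to the knob at about (0.519, -0.167), with tool y at 150°.

play_rows(
  plan=[
    [[0,0,0,-1.18,-3.5,-0.2,-1],[0,0,0,-1.18,-3.5,-0.2,-1],[0,0,0,-1.18,-3.5,-0.2,-1],[0,0,0,-1.18,-3.5,-0.2,-1],[0,0,0,-1.18,-3.5,-0.2,-1],[0,0,0,-1.18,-3.5,-0.2,-1],[0,0,0,-1.18,-3.5,-0.2,-0.6],[0,0,0,-1.18,-3.5,0,-0.6]],
  ],
)

```text
t: 2.2
position: [0.5145, -0.017, 0.1629]
tcp_rot: [0.465, 3.105, 0.0]
contact_force: [1.0, 0.2, -0.5]
gripper_width: 0.805
grip_force: 0.0
```

play_rows(
  plan=[
    [[0,0,0,-1.18,-3.5,0,-0.3],[0,0,0,-1.18,-3.5,0,-0.3],[0,0,0,-1.18,-3.5,0,-0.3],[0,0,0,-1.18,-3.5,0,-0.3],[0,0,-7,0,0,0,-0.3],[0,0,-7,0,0,0,-0.3],[0,0,-7,0,0,0,-0.3],[0,0,-7,0,0,0,-0.3]],
  ],
)

```text
t: 2.87
position: [0.5186, -0.1633, 0.1623]
tcp_rot: [-0.308, 3.125, -0.001]
contact_force: [-0.7, -0.2, 1.0]
gripper_width: 0.652
grip_force: 0.0
```

play_rows(
  plan=[
    [[0,0,-7,0,0,0,-0.3],[0,0,-7,0,0,0,-0.3],[0,0,-7,0,0,0,-0.3],[0,0,-7,0,0,0,-0.3],[0,0,-7,0,0,0,-0.3],[0,0,-7,0,0,0,-0.3],[0,0,-7,0,0,0,-0.3],[0,0,0,0,0,0,-0.3]],
  ],
)

```text
t: 3.53
position: [0.5187, -0.163, 0.1623]
tcp_rot: [-1.578, 2.715, -0.002]
contact_force: [-0.2, -0.1, 0.3]
gripper_width: 0.651
grip_force: 0.0
```

Run:
```python
from h import *
s,b,d,M=wrist('w2');R=cv2.Rodrigues(s['tcp_rot'])[0];print(s['t'],s['position'],'y at',np.degrees(np.arctan2(R[1,1],R[0,1])),R[:,2],s['joint_positions'])
P=wcloud(M,d);hsv=cv2.cvtColor(b,cv2.COLOR_BGR2HSV);H,S,V=[hsv[...,i].astype(int) for i in range(3)]
near=np.hypot(P[...,0]-.519,P[...,1]+.167)<.04
red=near&((H<6)|(H>174))&(S>130)&(V>60)&(P[...,2]<.06)
v,u=np.nonzero(red);print(u.min(),u.max(),v.min(),v.max())
lo=red&(P[...,2]<.023)
top=near&(P[...,2]>.040)&(P[...,2]<.05)
Q=(P[top][:,:2]*1e3).astype(np.float32);print('bar top',top.sum(),P[top].mean(0),cv2.minAreaRect(Q))
sk=near&(P[...,2]>.017)&(P[...,2]<.0225)&red
print('skirt',sk.sum(),cv2.minEnclosingCircle((P[sk][:,:2]*1e3).astype(np.float32)))
wh=top&(S<90)&(V>120);print('white',wh.sum(),P[wh].mean(0),P[wh].max(0),P[wh].min(0))
q=P[top][:,:2];e,w=np.linalg.eigh(np.cov(q.T));a=w[:,1];a=a*np.sign((P[wh].mean(0)[:2]-q.mean(0))@a)
pr=(q-q.mean(0))@a;print('yaw',np.degrees(np.arctan2(a[1],a[0])),pr.min(),pr.max())
uc,vc=int(u.mean()),int(v.mean());cv2.imwrite('pics/c3.png',cv2.resize(b[max(0,vc-75):vc+75,max(0,uc-100):uc+100],(800,600),interpolation=3))
```

```text
3.5333 [ 0.51867497 -0.16302299  0.16230986] y at 150.3240591537735 [ 1.33580740e-03 -3.62518680e-04 -9.99999042e-01] [-3.04560902e-01  3.26297596e-01 -7.95443156e-02  1.16357137e+00
  5.47392222e-05 -1.35741455e+00]
294 345 151 211
bar top 829 [ 0.51724166 -0.16739488  0.04462651] ((517.6032104492188, -166.45689392089844), (46.680206298828125, 13.11117172241211), 59.806419372558594)
skirt 1330 ((517.7630004882812, -167.02638244628906), 24.65239715576172)
white 140 [ 0.52350927 -0.15686483  0.0455625 ] [ 0.53117008 -0.14572491  0.04692432] [ 0.51628423 -0.16769024  0.04318441]
yaw 60.03225068927348 -0.022356194590676934 0.024334910683614996
```

View pics/c3.png

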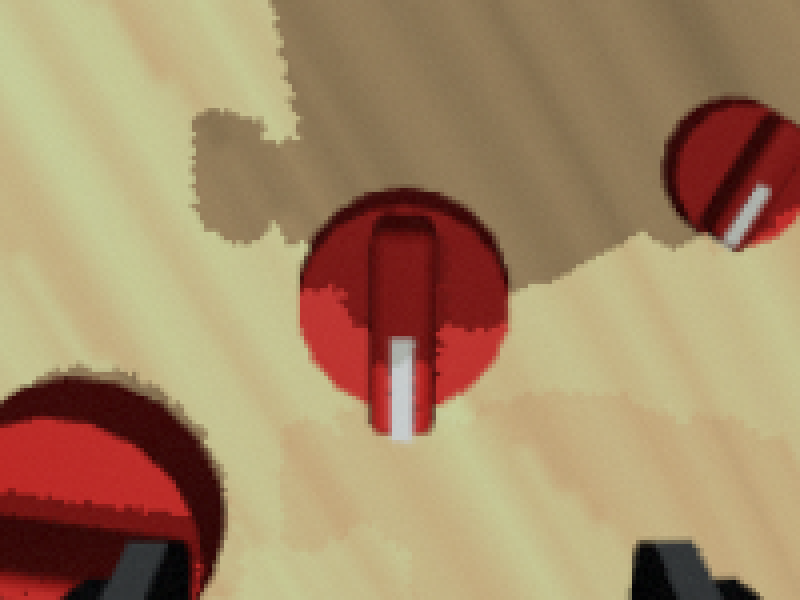

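The crop shows the middle knob with its white pointer aimed down the frame. Bar size, height and skirt all match the spec: centre (0.5176, -0.1667), yaw 60°. I'll descend and grip it.

play_rows(
  plan=[
    [[0,0,0,0.38,-0.09,2.5,-0.3],[0,0,0,0,0,3,-0.3],[0,0,0,0,0,3,-0.3],[0,0,0,0,0,2.5,-0.3],[0,0,0,0,0,1.5,-0.3],[0,0,0,0,0,0.5,-0.3],[0,0,0,0,0,0,-0.3]],
  ],
)

```text
t: 4.17
position: [0.5167, -0.1671, 0.0308]
tcp_rot: [1.564, -2.724, -0.002]
contact_force: [-0.6, 0.3, 0.8]
gripper_width: 0.649
grip_force: 0.0
```

play_rows(
  plan=[
    [[0,0,0,0,0,0,0.2],[0,0,0,0,0,0,0.5],[0,0,0,0,0,0,1],[0,0,0,0,0,0,1],[0,0,0,0,0,0,1],[0,0,0,0,0,0,1],[0,0,0,0,0,0,1],[0,0,0,0,0,0,1]],
  ],
  grip_force=70,
)

```text
t: 4.83
position: [0.518, -0.1678, 0.0326]
tcp_rot: [-1.567, 2.721, -0.002]
contact_force: [-1.8, 0.4, 9.6]
gripper_width: 0.141
grip_force: 68.9
```

play_rows(
  plan=[
    [[0,0,0,0,0,-1,1],[0,0,0,0,0,-2.5,1],[0,0,0,0,0,-3,1],[0,0,0,0,0,-3,1],[0,0,0,0,0,-2.5,1],[0,0,0,0,0,-1,1],[0,0,0,0,0,0,1]],
  ],
)

```text
t: 5.42
position: [0.5186, -0.1681, 0.1644]
tcp_rot: [-1.566, 2.72, -0.005]
contact_force: [0.2, 0.9, -0.6]
gripper_width: 0.144
grip_force: 68.6
```

```bash
cat > hand.py <<'E'
from h import *
import sys
s,b,d,M=wrist(sys.argv[1]);R=cv2.Rodrigues(s['tcp_rot'])[0];print(s['t'],s['position'],'y at',np.degrees(np.arctan2(R[1,1],R[0,1])),'axis',R[:,2],'j',s['joint_positions'].round(3),'F',s['contact_force'],s['gripper_width'])
P=(wcloud(M,d)-s['position'])@R  # tool coords
hsv=cv2.cvtColor(b,cv2.COLOR_BGR2HSV);H,S,V=[hsv[...,i].astype(int) for i in range(3)]
near=(np.hypot(P[...,0],P[...,1])<.045)&(P[...,2]>-.03)&(P[...,2]<.05)
red=near&((H<6)|(H>174))&(S>120)&(V>40);wh=near&(S<60)&(V>120)&cv2.dilate(red.astype(np.uint8),np.ones((7,7))).astype(bool)
print('red',red.sum(),np.percentile(P[red],[1,50,99],0).round(4).tolist());print('white',wh.sum(),np.percentile(P[wh],[1,50,99],0).round(4).tolist())
h=np.histogram(P[red][:,2],bins=np.arange(-.03,.05,.004));print(h[0],h[1].round(3))
v,u=np.nonzero(red);uc,vc=int(u.mean()),int(v.mean());cv2.imwrite(f'pics/{sys.argv[1]}c.png',cv2.resize(b[max(0,vc-75):vc+75,max(0,uc-100):uc+100],(800,600),interpolation=3))
E
python3 hand.py w3
```

```text
5.4167 [ 0.51855711 -0.16805119  0.16436709] y at 149.86668529469503 axis [ 0.00447884 -0.00146004 -0.9999889 ] j [-0.313  0.325 -0.076  1.165 -0.    -1.358] F [ 0.23580652  0.88981721 -0.59668138] 0.14440273004300525
red 4897 [[-0.0199, -0.0224, -0.0134], [0.0133, 0.0007, 0.0108], [0.024, 0.0234, 0.0275]]
white 202 [[-0.0227, -0.0013, -0.0142], [-0.0115, 0.002, -0.013], [-0.0009, 0.0031, -0.0118]]
[   0    0    2   22 1823  161  105  111   78   46 1703  255  244  216
  131    0    0    0    0] [-0.03  -0.026 -0.022 -0.018 -0.014 -0.01  -0.006 -0.002  0.002  0.006
  0.01   0.014  0.018  0.022  0.026  0.03   0.034  0.038  0.042  0.046]
```

View pics/w3c.png

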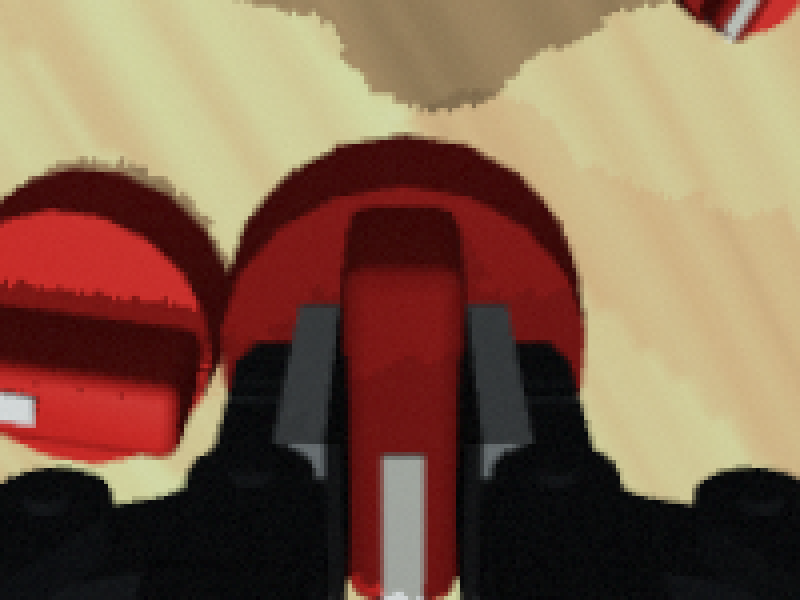

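The knob hangs straight in the jaws with its pointer toward tool -x, and its underside is about 31.5 mm ahead of the TCP. I'll carry it over the shaft and turn it.

play_rows(
  plan=[
    [[0,0,0,-1.5,0.9,0,1],[0,0,0,-2.95,1.8,0,1],[0,0,0,-2.95,1.8,0,1],[0,0,0,-2.95,1.8,0,1],[0,0,0,-2.95,1.8,0,1],[0,0,0,-2.95,1.8,0,1],[0,0,0,-2.95,1.8,0,1],[0,0,0,-2.95,1.8,0,1]],
  ],
)

```text
t: 6.13
position: [0.5103, 0.0932, 0.1596]
tcp_rot: [1.567, -2.72, -0.001]
contact_force: [0.6, -0.5, -0.6]
gripper_width: 0.147
grip_force: 68.6
```

play_rows(
  plan=[
    [[0,0,0,-2.95,1.8,0,1],[0,0,0,-2.95,1.8,0,1],[0,0,0,-2.95,1.8,0,1],[0,0,0,-2.95,1.8,0,1],[0,0,0,-2.95,1.8,0,1],[0,0,0,-1.5,0.9,0,1],[0,0,6.2,0,0,0,1],[0,0,6.2,0,0,0,1]],
  ],
)

```text
t: 6.8
position: [0.5064, 0.2829, 0.159]
tcp_rot: [1.26, -2.875, 0.0]
contact_force: [0.1, -0.3, -1.1]
gripper_width: 0.148
grip_force: 68.6
```

play_rows(
  plan=[
    [[0,0,6.2,0,0,0,1],[0,0,6.2,0,0,0,1],[0,0,6.2,0,0,0,1],[0,0,6.2,0,0,0,1],[0,0,6.2,0,0,0,1],[0,0,6.2,0,0,0,1],[0,0,6.2,0,0,0,1],[0,0,6.2,0,0,0,1]],
  ],
)

```text
t: 7.47
position: [0.5067, 0.2815, 0.1593]
tcp_rot: [-0.067, -3.138, 0.002]
contact_force: [-0.2, 0.7, 0.2]
gripper_width: 0.147
grip_force: 68.6
```

play_rows(
  plan=[
    [[0,0,0,0,0,0,1],[0,0,0,0,0,0,1]],
  ],
)

```text
t: 7.63
position: [0.5069, 0.2817, 0.1599]
tcp_rot: [-0.053, -3.139, 0.002]
contact_force: [-0.4, -0.5, -0.7]
gripper_width: 0.148
grip_force: 68.6
```

```bash
python3 hand.py w4
python3 - <<'E'
from h import *
for n in ['w3','w4']:
    f=np.load(n+'.npz');b,d,M=f['b'],f['d'],f['M'];p=arm.camera_params('wrist')['tool_from_camera']
    P=wcloud(p,d);hsv=cv2.cvtColor(b,cv2.COLOR_BGR2HSV);H,S,V=[hsv[...,i].astype(int) for i in range(3)]
    top=(abs(P[...,2]+.0128)<.003)&(np.hypot(P[...,0],P[...,1])<.04)&(((H<6)|(H>174))&(S>120)|((S<60)&(V>110)))
    q=P[top];print('top',top.sum(),q.mean(0),np.percentile(q,[1,99],0).tolist(),cv2.minAreaRect((q[:,:2]*1e3).astype(np.float32)))
    A=np.c_[q[:,:2],np.ones(len(q))];print('tilt',np.linalg.lstsq(A,q[:,2],rcond=None)[0])
    l=[];
    for x in np.arange(-.018,.02,.003):
        k=q[abs(q[:,0]-x)<.0015][:,1];l.append((x,(np.percentile(k,3)+np.percentile(k,97))/2) if len(k)>20 else (x,np.nan))
    l=np.array(l);l=l[~np.isnan(l[:,1])];print('centreline',np.polyfit(l[:,0],l[:,1],1))
    sk=(abs(P[...,2]-.0125)<.003)&(H<6)&(S>120)&(np.hypot(P[...,0],P[...,1])<.04);e=cv2.convexHull((P[sk][:,:2]*1e3).astype(np.float32))[:,0]
    e=e[(e[:,0]>-5)];x=np.linalg.lstsq(np.c_[2*e,np.ones(len(e))],(e**2).sum(1),rcond=None)[0];print('skirt circle',x[:2],np.sqrt(x[2]+x[:2]@x[:2]))
E
```

```text
7.6333 [0.50690633 0.28165811 0.15992846] y at 88.07117325661737 axis [-0.0018117  -0.00101344 -0.99999785] j [ 0.507  0.404  0.027  1.196 -0.     0.541] F [-0.39659307 -0.49946979 -0.68090872] 0.14848328769485353
red 5009 [[-0.0188, -0.0228, -0.0137], [0.0142, 0.0004, 0.011], [0.0249, 0.0237, 0.0285]]
white 184 [[-0.0222, -0.0023, -0.0142], [-0.0104, 0.0018, -0.013], [0.0251, 0.0028, 0.0291]]
[   0    0    2   41 1828  162  112  115   65   51 1713  258  238  232
  188    4    0    0    0] [-0.03  -0.026 -0.022 -0.018 -0.014 -0.01  -0.006 -0.002  0.002  0.006
  0.01   0.014  0.018  0.022  0.026  0.03   0.034  0.038  0.042  0.046]
top 2288 [ 0.00282828  0.00056381 -0.01215828] [[-0.02144327628702465, -0.005853702187640535, -0.014464913221016267], [0.02236184568749966, 0.00704033804708014, -0.010005586935401555]] ((0.20361709594726562, 0.5098190307617188), (45.90266418457031, 13.936339378356934), 0.524058997631073)
tilt [ 0.01818176  0.00386669 -0.01221189]
centreline [0.00180735 0.000576  ]
skirt circle [0.75121131 0.44786079] 24.10561439859885
top 2276 [ 0.00301819  0.00056847 -0.01216211] [[-0.021322901336570742, -0.0058650363752274, -0.014350457179529923], [0.022378356314055336, 0.00708868672096933, -0.010055092701099479]] ((0.21243858337402344, 7.08983850479126), (26.50962257385254, 46.177799224853516), 89.67652130126953)
tilt [ 0.01793315  0.01148561 -0.01222277]
centreline [0.00145353 0.00055867]
skirt circle [0.45951119 0.54346393] 24.306497701653623
```

play_rows(
  plan=[
    [[0,0,0,-0.33,-0.08,1,1],[0,0,0,0,0,1.5,1],[0,0,0,0,0,1.2,1],[0,0,0,0,0,0.6,1],[0,0,0,0,0,0,1],[0,0,0,0,0,0,1],[0,0,0,0,0,0,1]],
  ],
)

```text
t: 8.27
position: [0.5111, 0.2812, 0.1188]
tcp_rot: [0.057, 3.14, 0.001]
contact_force: [-0.1, 0.8, -0.1]
gripper_width: 0.145
grip_force: 68.6
```

Run:
```python
from h import *
for i in range(3):
    s=arm.sense();print(s['t'],s['position'],s['tcp_rot'],s['contact_force'])
s2,b2,d2=[None]*3
b,d=arm.snapshot('side');b2,_=arm.snapshot('scene')
o=np.hstack([cv2.resize(b[115:215,215:315],(400,400),interpolation=3),cv2.resize(b2[180:260,350:430],(400,400),interpolation=3)]);cv2.imwrite('pics/c4.png',o);s=arm.sense();print(s['position'])
```

```text
8.2667 [0.51110894 0.28119697 0.11884575] [5.72965694e-02 3.14037749e+00 6.63841349e-04] [-0.06633802  0.75268837 -0.13213795]
8.2667 [0.51110894 0.28119697 0.11884575] [5.72965694e-02 3.14037749e+00 6.63841349e-04] [-0.06633802  0.75268837 -0.13213795]
8.2667 [0.51110894 0.28119697 0.11884575] [5.72965694e-02 3.14037749e+00 6.63841349e-04] [-0.06633802  0.75268837 -0.13213795]
[0.51115976 0.28125145 0.11897668]
```

View pics/c4.png

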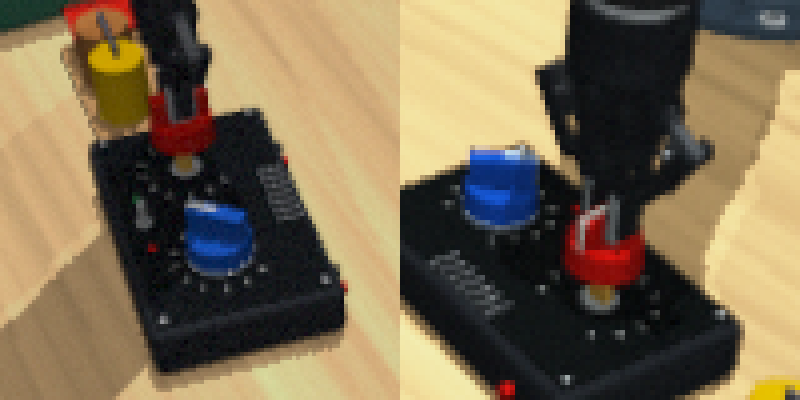

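Both views show the knob directly above the shaft, with the pointer toward +x. I'll correct by about 1 mm and go down slowly.

play_rows(
  plan=[
    [[0,0,0,0.09,-0.04,0.2,1],[0,0,0,0,0,0.3,1],[0,0,0,0,0,0.2,1],[0,0,0,0,0,0.2,1],[0,0,0,0,0,0.2,1],[0,0,0,0,0,0.1,1],[0,0,0,0,0,0,1],[0,0,0,0,0,0,1]],
  ],
)

```text
t: 9.03
position: [0.5099, 0.2807, 0.1063]
tcp_rot: [-0.058, -3.141, 0.0]
contact_force: [0.4, -0.7, -0.9]
gripper_width: 0.144
grip_force: 68.6
```

The knob is past the tip with no resistance. I'll keep going down.

play_rows(
  plan=[
    [[0,0,0,0,0,0.2,1],[0,0,0,0,0,0.2,1],[0,0,0,0,0,0.2,1],[0,0,0,0,0,0.2,1],[0,0,0,0,0,0.2,1],[0,0,0,0,0,0,1],[0,0,0,0,0,0,1]],
  ],
)

```text
t: 9.62
position: [0.5098, 0.2806, 0.0962]
tcp_rot: [-0.058, -3.141, 0.0]
contact_force: [-0.8, 0.8, -1.1]
gripper_width: 0.149
grip_force: 68.6
```

play_rows(
  plan=[
    [[0,0,0,0,0,0.1,1],[0,0,0,0,0,0.1,1],[0,0,0,0,0,0.1,1],[0,0,0,0,0,0.1,1],[0,0,0,0,0,0,1],[0,0,0,0,0,0,1]],
  ],
  grip_force=100,
)

```text
t: 10.12
position: [0.51, 0.2808, 0.0926]
tcp_rot: [0.058, 3.141, 0.0]
contact_force: [-0.9, -0.7, 5.4]
gripper_width: 0.14
grip_force: 102.6
```

play_rows(
  plan=[
    [[0,0,0,0,0,0.1,1],[0,0,0,0,0,0.1,1],[0,0,0,0,0,0.1,1],[0,0,0,0,0,0.1,1],[0,0,0,0,0,0,1],[0,0,0,0,0,0,1]],
  ],
)

```text
t: 10.62
position: [0.5103, 0.2809, 0.0902]
tcp_rot: [0.058, 3.139, 0.002]
contact_force: [-9.1, -4.4, 29.3]
gripper_width: 0.138
grip_force: 106.3
```

```bash
cat > chk.py <<'E'
from h import *
import sys
s,b,d,M=wrist(sys.argv[1]);P=wcloud(M,d);T=arm.camera_params('wrist')['tool_from_camera'];Q=wcloud(T,d)
print(s['t'],s['position'],s['contact_force'],s['torque'])
hsv=cv2.cvtColor(b,cv2.COLOR_BGR2HSV);H,S,V=[hsv[...,i].astype(int) for i in range(3)]
red=(((H<6)|(H>174))&(S>120))&(np.hypot(Q[...,0],Q[...,1])<.04)
for nm,lo,hi in(('top',-.02,-.006),('skirt',.008,.0155)):
    k=red&(Q[...,2]>lo)&(Q[...,2]<hi);A=np.c_[Q[k][:,:2],np.ones(k.sum())];print(nm,k.sum(),'world z',np.median(P[k][:,2]),'tool',np.median(Q[k],0),'tilt',np.linalg.lstsq(A,Q[k][:,2],rcond=None)[0])
bl=(H>100)&(H<125)&(S>120)&(P[...,2]>.094)&(P[...,2]<.115)&(np.hypot(P[...,0]-.495,P[...,1]-.173)<.035);print('blue top',bl.sum(),np.median(P[bl],0))
bx=(abs(P[...,2]-.055)<.006)&(b.max(2)<70)&(np.hypot(P[...,0]-.51,P[...,1]-.28)<.07);print('box',bx.sum(),np.median(P[bx][:,2]))
E
python3 chk.py w5
python3 - <<'E'
from h import *
b,d=arm.snapshot('side');b2,_=arm.snapshot('scene')
cv2.imwrite('pics/c5.png',np.hstack([cv2.resize(b[125:205,220:300],(400,400),interpolation=3),cv2.resize(b2[190:260,355:425],(400,400),interpolation=3)]))
E
```

```text
10.6167 [0.51027347 0.28094916 0.0902236 ] [-9.12339626 -4.44117614 29.3222662 ] [-0.99799988  1.9288049  -0.02149327]
top 1963 world z 0.10212929373750022 tool [ 0.00910797  0.0004291  -0.01192299] tilt [ 0.02553339  0.01558124 -0.01190207]
skirt 1876 world z 0.07833420749731532 tool [ 0.01293347 -0.00010101  0.01187302] tilt [0.03094682 0.00064185 0.01161588]
blue top 1371 [0.49340806 0.17504291 0.10221301]
box 23874 0.05584548219429018
```

View pics/c5.png

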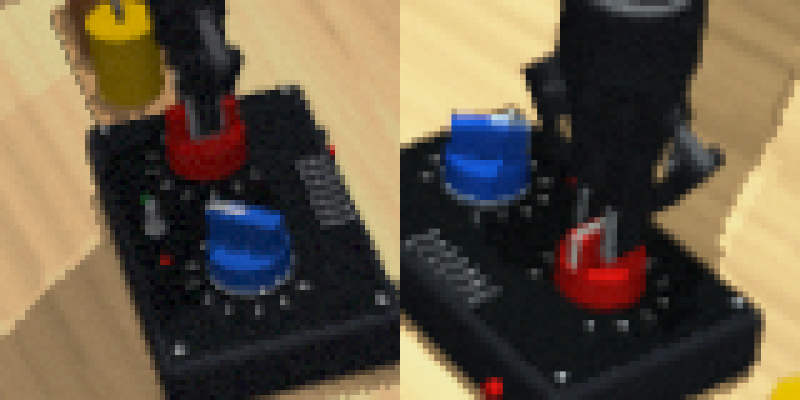

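The knob's top is at 102.1 mm. That matches the fixed blue knob (102.2 mm) and the height expected when fitted and fully pressed. I'll check that it holds steady.

play_rows(
  plan=[
    [[0,0,0,0,0,0,1],[0,0,0,0,0,0,1],[0,0,0,0,0,0,1],[0,0,0,0,0,0,1],[0,0,0,0,0,0,1],[0,0,0,0,0,0,1],[0,0,0,0,0,0,1],[0,0,0,0,0,0,1]],
  ],
)

```text
t: 11.43
position: [0.5103, 0.2809, 0.0902]
tcp_rot: [0.058, 3.139, 0.002]
contact_force: [-8.8, -3.6, 28.7]
gripper_width: 0.135
grip_force: 106.3
```

```bash
python3 chk.py w6
```

```text
11.4333 [0.5102793  0.28093441 0.09022603] [-8.81756317 -3.63387339 28.7151056 ] [-1.01520822  1.94738015  0.03948281]
top 1969 world z 0.10211841320527242 tool [ 0.0092634   0.00042901 -0.01190279] tilt [ 0.02642218  0.00728909 -0.01187119]
skirt 1878 world z 0.07834280304360287 tool [ 1.29244846e-02 -9.25569177e-05  1.18574474e-02] tilt [0.02839197 0.00246333 0.01163691]
blue top 1360 [0.49311167 0.17521217 0.10229966]
box 23902 0.0558435081255637
```

```bash
python3 -c "
from workcell import arm
print(arm.job_done())"
```

```text
the job is handed in; nothing more can be done
None
```

The middle red knob is on the D-shaft and was still held pressed at the lower stop with about 29 N when I handed the job in at about 11.4 s; its top measured 102.1 mm, the height expected for a fully fitted and pressed knob, and no verdict came back.

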